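# Bring the red place of a topping carousel to the front and put its pot back

### The arm

A 6-joint arm with a two-finger parallel gripper is mounted at the origin on the work surface. World frame = base frame: x ahead of the robot, y to its left, z up, the work surface at z = 0. Lengths are in m, angles in degrees, forces in N, time in s.
With the tool pointing down it reaches from about 0.4 to 0.825 m from the base axis. Payload 7 kg.
Tool frame: the origin (TCP) lies at the very end of the fingers, on their centre line; the grasp point (between the pads) lies 19 mm behind it; x points along the fingers, z is the direction in which the jaws open and shut, and the axes are right-handed (so a half turn about x gives the same grasp; the last joint's range is limited). The gripper opens to 88 mm and grips with 3 to 60 N. Pads are 19 mm wide; open, the fingers measure 130 mm over their backs; the gripper's body (78 mm by 193 mm) begins 47 mm behind the grasp point.
Start: joints at [-53.795, 20.546, 0.682, 0, -70.136, -16.507], TCP at [0.227, -0.635, 0.227] pointing down, gripper open.
Joint ranges: [-176.03, 176.03], [-82.01, 121.73], [-58.28, 71.71], [-173.87, 95.51], [-174.79, -0.11], [-173.66, 173.66]. Speed limits (degrees/s): [136.94, 136.94, 172.46, 180, 180, 180].

### API

Orientations are given as [roll, pitch, yaw] about the fixed x, y, z axes, in that order (R = Rz(yaw) Ry(pitch) Rx(roll)).
In Python, from plant import sensors, cams, workorder gives the robot as it stands. The module is installed in compiled form; this text tells all that it offers.
- The arm moves only by the shell command python3 -m handwheel 'ROWS' [OPENING] [FORCE]. ROWS is JSON, one flat list of numbers, 4 for each row, row after row: the shift along the tool's x, y, z in cm, then the turn about the tool's x in degrees. A call has exactly 10 rows; each row is the pose to reach, as a shift and turn from the pose commanded when the call began, along the tool's axes at that moment; what a row does not reach only later rows make up. A row lasts 1/8 s, in which the tool goes at most 62.5 mm and 10.7 degrees, less where a joint would pass 70% of its speed; a pose out of reach is approached as far as the arm can. A call with a gripper value outside its range is refused whole. OPENING is the finger opening in cm, from 0 to 8.76, set as the call begins (- or left out, the last holds). The fingers move at their own pace and stop on an object; FORCE is the grip in N (left out, the last holds). Time passes only in rows, so rows that repeat a pose let the fingers close, or fill a call up. It gives the time, the measured TCP pose, the force and the opening at its end, in the units of the state.
- sensors.get_state(): the state, without advancing time (a new reading comes with each control period).
- cams.capture(name): name is "scene" or "top" or "wrist"; returns a dict with "image" (384x512x3 uint8, red, green, blue), "fov_y" (degrees; the focal length in pixels is half the picture's height over the tangent of half this angle, whatever the lens; pixels are square), "cx", "cy" (the principal point, pixels), "D" ([k1, k2, p1, p2, k3] as OpenCV has them; the pictures are not rectified), "xyz" and "rotation" of the camera in the world. Camera axes: x right, y down, z forward; pixel columns grow to the right and rows downward; lengths in m; the calibration is good to about 2 mm. A picture is of the moment at which its call begins. There is no depth.
- workorder.close_job(): hands the job in, once; it reports no verdict.
The state is a dict: "time_s": time; "joints": joint angles; "qd": joint speeds; "joint_torque": joint torques, N m; "tcp_pos": TCP position; "eef_rot": TCP orientation; "contact_force": force on the tool from outside, world axes, zero at the start; "moment": the same for the moment, N m; "gripper_width": finger opening in m.
Only numpy, scipy, OpenCV 4.12 (cv2) and the standard library are available. Lean on these libraries where they do the work, as an engineer would, in place of code of your own. Each camera call takes 0.05 s, during which the arm holds its last target.

### The job

On the drinks counter, first turn the topping carousel, pushing only on its sprung ribbed rim and never leaning on it hard, until the empty red-collared place faces the yellow pointer, and let it stop there. Then pick up the loose red-lidded pot, keep it upright, and set it gently fully home in the red collar, leaving the place facing the pointer. Do not let the robot touch the red collar or the other pots on the carousel, leave the steel shaker and the squeeze bottle alone, and let go at the end.

Things in the scene. Friction and masses are not known exactly. Their poses are not given: they have to be found in the camera images.
- plinth: Fixed black round foot of the carousel, 210 mm across, origin at the centre of its underside on the counter; the carousel's vertical axis goes through it. Its -x axis is the carousel's front: a yellow pointer tab, its top 16 mm above the counter, sticks out there from 152 to 180 mm from the axis.
- deck (a joint): Angle (rad) of the carousel's round white deck about the vertical axis, growing anticlockwise seen from above; 0 when the red place faces the pointer. At angle q the red place's centre is 72 mm from the axis, in the direction of the plinth's -x axis turned by q. Starts at 0.8 to 2.2: turn it clockwise. It stays where left; turning it takes 0.65 N m, about 4.9 N along the rim.
- deck_centre (a point): Point on the carousel's axis, 65 mm above the counter: centre of the flat top of the deck (216 mm across). Around the deck, and turning with it, runs a separate grey ribbed rim ring, flat on top, 110 to 150 mm from the axis. It is the part to push: rest closed fingertips on it 132 mm from the axis, press down and drag round in an arc; any stretch of it will do.
- front_rim (a point): Point fixed to the plinth, 132 mm from the axis at the pointer, 65 mm above the counter. The rim rides on a spring (2 N per mm, sinks at most 15 mm); its weight is unknown, so its top stands 58 to 72 mm above the counter and must be felt for. Tip friction is about 1, give or take a fifth: 8 to 11 N down drags it with little slip. Over 16 N of push in all harms the carousel.
- front_place (a point): Point fixed to the plinth, on its front line 72 mm from the axis, 65 mm above the counter: where the red place's centre must come to stand. The red place is a red disc on the deck inside a red collar (inner diameter 56 mm, outer 63 mm, 14 mm high above the deck); a red stripe on the rim marks it too. The robot must not touch the collar (the pot may).
- pot_red: Loose round glass pot with a red lid, 50 mm diameter, 62 mm high, about 0.18 kg, standing on the counter beside the carousel, left or right; origin at the centre of its underside. When home in the collar its underside rests on the deck's top, inside the collar. More than 35 N between pot and carousel is too rough.
- pot_green: Pot with a green lid fixed on the deck 72 mm from the axis, 50 mm diameter, its top 62 mm above the deck: not to be touched. Seen from above it stands a quarter turn clockwise from the red place.
- pot_yellow: Pot with a yellow lid fixed on the deck opposite the red place, same size, not to be touched.
- pot_white: Pot with a white lid fixed on the deck 72 mm from the axis, a quarter turn anticlockwise from the red place, same size, not to be touched.
- collar: The red collar on the deck that is described under front_place; origin at the centre of its lower edge.
- shaker: Loose steel cup, 68 mm across, 100 mm high, standing on the side of the carousel where the red pot is not; origin at the centre of its underside. Leave alone.
- squeezy: Loose white squeeze bottle with a red cap, 60 mm diameter, 110 mm high, standing to the right of the carousel, further from the robot than the pot or shaker there; origin at the centre of its underside. Leave alone.
Mind the look-alikes: they are no part of the job. There is more than one size of the pot_red; the one meant has the size given above.

How it is judged:
By the outcome, as a careful person would: the job done as asked, in the order asked, and still so for the second after the job is handed in, with the robot touching nothing.
It also fails if it takes over 72 s, if anything falls off the work surface, if the arm or the gripper's body presses on something with over 40 N, if the wrist force passes 120 N, or if a joint passes its speed limit or range.

## Working session

There is one attempt and no reset: what is moved stays moved. The work goes in short steps, Python scripts to look and compute and a shell command to move; the robot and the scene stay as the last step left them, time stands still between calls to the robot, and variables do not carry over. Pictures are saved under pics/ and viewed, and the job is handed in when it is done.

```bash
mkdir -p pics; ls
cat > h.py <<'E'
import numpy as np, cv2
from plant import sensors, cams, workorder
def cap(n,name):
    c=cams.capture(n); cv2.imwrite('pics/'+name+'.png',c['image'][:,:,::-1]); np.save('pics/'+name+'.npy',c,allow_pickle=True); return c
def K(c):
    f=192/np.tan(np.radians(c['fov_y'])/2); return np.array([[f,0,c['cx']],[0,f,c['cy']],[0,0,1.]])
def ray(c,uv):
    p=cv2.undistortPoints(np.array(uv,float).reshape(-1,1,2),K(c),np.array(c['D'],float)).reshape(-1,2)
    d=np.c_[p,np.ones(len(p))]@np.array(c['rotation']).T
    return np.array(c['xyz']),d
def onz(c,uv,z):
    o,d=ray(c,uv); return o+d*((z-o[2])/d[:,2])[:,None]
def proj(c,P):
    R=np.array(c['rotation']);r=cv2.Rodrigues(R.T)[0]
    return cv2.projectPoints(np.array(P,float).reshape(-1,1,3),r,-R.T@np.array(c['xyz']),K(c),np.array(c['D'],float))[0].reshape(-1,2)
E
python3 - <<'E'
from h import *
for n in ['scene','top','wrist']:
    c=cap(n,n+'0'); print(n,c['fov_y'],c['cx'],c['cy'],c['D'],c['xyz'],np.array(c['rotation']).round(3).tolist())
print(sensors.get_state())
E
```

```text
pics
scene 55.86905073818576 258.1178420635367 189.44450925801144 [-0.00332468  0.          0.          0.          0.        ] [1.32297698 0.28829567 0.57318445] [-122.124, -0.816, 107.87]
top 46.321730428087925 251.72544630839988 197.7395365735277 [-0.05200093  0.          0.          0.          0.        ] [0.2902954  0.017452   1.27592771] [-166.597, -0.15, -84.362]
wrist 70.05183877899042 252.03345987848408 189.29447847382258 [-0.06049149  0.          0.          0.          0.        ] [ 0.16281609 -0.65921799  0.38415678] [164.939, -0.062, 109.681]
{'time_s': 0.15, 'joints': array([-5.37951943e+01,  2.05821997e+01,  6.46328390e-01, -1.28884847e-02,
       -7.01360404e+01, -1.65075091e+01]), 'qd': array([-0.03173371, -0.12620872,  0.21307175, -0.0131782 ,  0.05151604,
        0.03834524]), 'joint_torque': array([-3.50226517e-03, -5.83273852e+01,  2.93291795e+01,  7.00117663e+00,
        8.82713852e-03, -9.98182145e-05]), 'tcp_pos': array([ 0.22735986, -0.63517193,  0.22584505]), 'eef_rot': array([  6.94382575,  89.92707433, 116.63673539]), 'contact_force': array([0.11173522, 0.50315663, 0.24495083]), 'moment': array([-0.02124368, -0.01257289,  0.01554654]), 'gripper_width': 0.08751263513322387}
```

Run:
```python
s=open('h.py').read()
s=s.replace("import numpy as np, cv2","import numpy as np, cv2\nfrom scipy.spatial.transform import Rotation as Ro\ndef RR(a): return Ro.from_euler('xyz',a,degrees=True).as_matrix()")
s=s.replace("np.array(c['rotation'])","RR(c['rotation'])")
open('h.py','w').write(s)
```

```text
(no output)
```

View pics/top0.png

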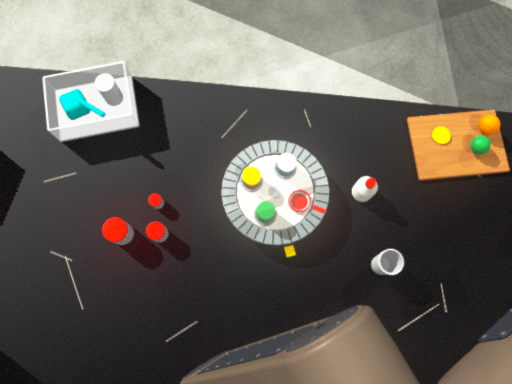

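View pics/scene0.png

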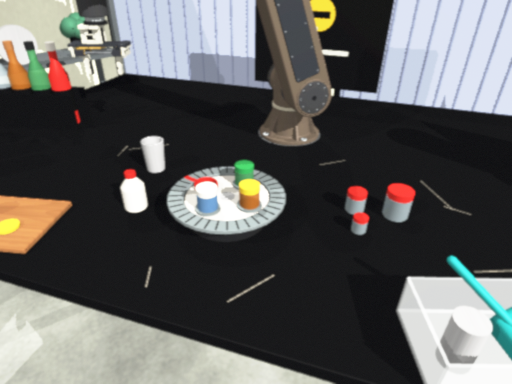

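View pics/wrist0.png

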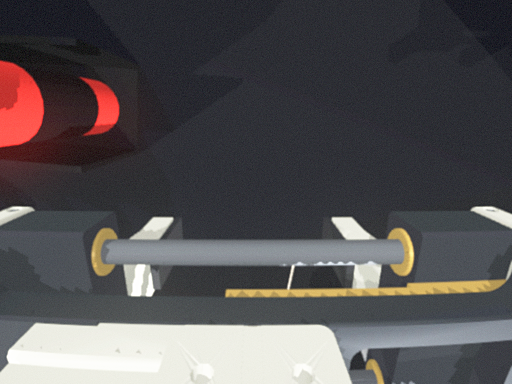

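```bash
cat > see.py <<'E'
from h import *
def blobs(c,kind,amin=15):
    hsv=cv2.cvtColor(c['image'],cv2.COLOR_RGB2HSV);H,S,V=cv2.split(hsv)
    m={'red':((H<6)|(H>174))&(S>150)&(V>90),'yellow':(H>22)&(H<32)&(S>150)&(V>100),'green':(H>55)&(H<80)&(S>130)&(V>60)}[kind].astype(np.uint8)
    n,l,st,ce=cv2.connectedComponentsWithStats(m)
    return [(l==i,st[i],ce[i]) for i in range(1,n) if st[i][4]>=amin]
def contour_world(c,mask,z):
    cs,_=cv2.findContours(mask.astype(np.uint8),cv2.RETR_EXTERNAL,cv2.CHAIN_APPROX_NONE)
    k=max(cs,key=len).reshape(-1,2); return onz(c,k,z)[:,:2]
E
python3 - <<'E'
from see import *
for n in ['top','scene']:
    c=np.load(f'pics/{n}0.npy',allow_pickle=True).item()
    for k in ['red','yellow','green']:
        for m,st,ce in blobs(c,k):
            zs={'red':.062,'yellow':.016,'green':.127}[k]
            if k=='yellow' and n=='top' and st[3]>13: zs=.127
            w=contour_world(c,m,zs); (cx,cy),r=cv2.minEnclosingCircle(w.astype(np.float32))
            print(n,k,st.tolist(),ce.round(1),'ctr',round(cx,4),round(cy,4),'d',round(2*r,4),'cen',onz(c,ce,zs)[0].round(4))
    #carousel bright/grey rim
E
```

```text
top red [366, 177, 10, 11, 83] [370.6 182.3] ctr 0.6562 -0.2861 d 0.0325 cen [ 0.656  -0.2861  0.062 ]
top red [148, 193, 14, 14, 150] [154.5 199.3] ctr 0.5472 0.3116 d 0.0388 cen [0.5473 0.3115 0.062 ]
top red [291, 195, 16, 17, 182] [298.7 202. ] ctr 0.5781 -0.0878 d 0.0499 cen [ 0.5793 -0.0883  0.062 ]
top red [313, 205, 13, 8, 54] [318.9 208.9] ctr 0.5664 -0.1457 d 0.036 cen [ 0.5654 -0.1453  0.062 ]
top red [102, 217, 26, 25, 520] [114.4 229.1] ctr 0.4534 0.4092 d 0.0725 cen [0.453  0.4094 0.062 ]
top red [146, 221, 19, 19, 299] [154.9 230.1] ctr 0.4616 0.2972 d 0.0546 cen [0.4614 0.2977 0.062 ]
top yellow [484, 116, 12, 8, 76] [489.1 119.3] ctr 0.9056 -0.6582 d 0.0394 cen [ 0.9077 -0.6569  0.016 ]
top yellow [432, 126, 19, 18, 265] [440.9 134.6] ctr 0.7929 -0.4595 d 0.0532 cen [ 0.7926 -0.4599  0.127 ]
top yellow [242, 167, 19, 18, 265] [251.  175.5] ctr 0.6246 0.0489 d 0.0518 cen [0.6234 0.0492 0.127 ]
top yellow [284, 245, 12, 13, 116] [289.5 250.8] ctr 0.4474 -0.0775 d 0.0383 cen [ 0.4474 -0.0771  0.016 ]
top green [471, 136, 19, 18, 267] [480.1 144.4] ctr 0.777 -0.5689 d 0.
[... 579 characters left out ...]
20, 468] [400.7 192.1] ctr 0.4329 0.4094 d 0.1017 cen [0.4344 0.4069 0.062 ]
scene red [347, 185, 22, 15, 253] [357.2 192.4] ctr 0.4726 0.2952 d 0.0731 cen [0.4738 0.2971 0.062 ]
scene red [353, 212, 17, 12, 153] [361.1 217.6] ctr 0.584 0.3165 d 0.05 cen [0.5854 0.3156 0.062 ]
scene yellow [310, 0, 26, 32, 532] [323.7  13.3] ctr -4.269 -0.5193 d 3.6218 cen [-3.9604 -0.4993  0.016 ]
scene yellow [239, 179, 20, 17, 276] [248.9 186.7] ctr 0.4708 -0.0076 d 0.0904 cen [ 0.4701 -0.0067  0.016 ]
scene yellow [0, 218, 20, 17, 259] [  8.7 225.7] ctr 0.839 -0.5084 d 0.0667 cen [ 0.837 -0.505  0.016]
scene green [234, 159, 21, 16, 257] [244.1 166.3] ctr 0.5495 0.0071 d 0.0818 cen [0.5498 0.0076 0.127 ]
```

Run:
```python
from h import *
a=cv2.imread('pics/top0.png')[130:260,200:340]; b=cv2.imread('pics/scene0.png')[150:250,150:300]
cv2.imwrite('pics/z1.png',cv2.resize(a,None,fx=4,fy=4,interpolation=cv2.INTER_CUBIC));cv2.imwrite('pics/z2.png',cv2.resize(b,None,fx=4,fy=4,interpolation=cv2.INTER_CUBIC))
```

```text
(no output)
```

View pics/z1.png

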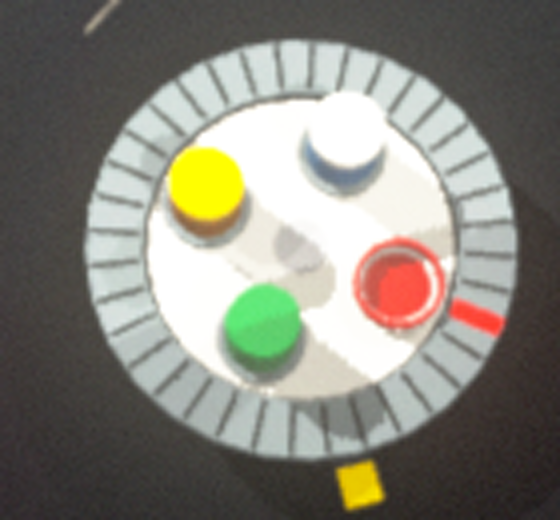

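View pics/z2.png

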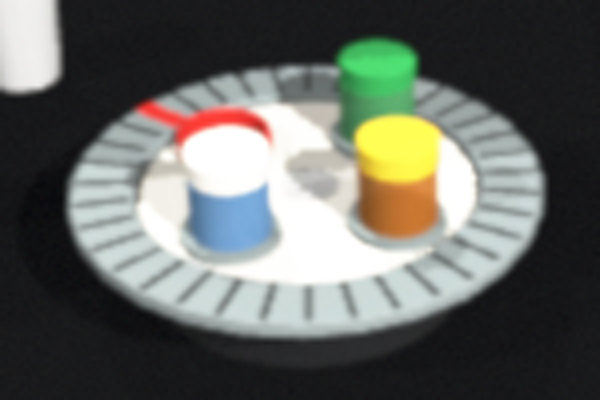

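```bash
cat > fit.py <<'E'
from see import *
from scipy.optimize import least_squares
def circ(w):
    f=lambda p:np.hypot(w[:,0]-p[0],w[:,1]-p[1])-p[2]
    r=least_squares(f,[*w.mean(0),.1],loss='soft_l1',f_scale=.001); return r.x, np.sqrt(np.mean(f(r.x)**2))
def rim(c,seed,z=.065):
    g=c['image'].min(2); m=(g>75).astype(np.uint8); m=cv2.morphologyEx(m,cv2.MORPH_CLOSE,np.ones((5,5)))
    n,l=cv2.connectedComponents(m); return contour_world(c,l==l[seed[1],seed[0]],z)
E
python3 - <<'E'
from fit import *
c=np.load('pics/top0.npy',allow_pickle=True).item()
w=rim(c,(270,190)); print('top rim',circ(w),len(w))
s=np.load('pics/scene0.npy',allow_pickle=True).item()
w=rim(s,(230,215)); print('scene rim',circ(w),len(w))
for n,cc in (('top',c),('scene',s)):
  for k in ['yellow','green','red']:
    for m,st,ce in blobs(cc,k,100):
      print(n,k,ce.round(1),[circ(contour_world(cc,m,z))[0].round(4).tolist() for z in ((.062,) if k=='red' else(.127,))])
R=RR(sensors.get_state()['eef_rot']); print(R.round(3))
# red place at z=.079 (collar top)
m=[b for b in blobs(c,'red') if abs(b[2][0]-298.7)<3][0][0]; print('collar',circ(contour_world(c,m,.079)))
E
```

```text
top rim (array([ 0.6081071 , -0.01893912,  0.15335685]), np.float64(0.0037342490596517625)) 340
scene rim (array([ 0.60295865, -0.02055301,  0.15480956]), np.float64(0.004618178344993561)) 280
top yellow [440.9 134.6] [[0.7928, -0.4599, 0.0252]]
top yellow [251.  175.5] [[0.6235, 0.0492, 0.0238]]
top yellow [289.5 250.8] [[0.4338, -0.0687, 0.0144]]
top green [480.1 144.4] [[0.7757, -0.5696, 0.0254]]
top green [265.3 210.1] [[0.5338, 0.0029, 0.0214]]
top red [154.5 199.3] [[0.5473, 0.3115, 0.0183]]
top red [298.7 202. ] [[0.5792, -0.0886, 0.0203]]
top red [114.4 229.1] [[0.4532, 0.4094, 0.0344]]
top red [154.9 230.1] [[0.4616, 0.2977, 0.0257]]
scene yellow [323.7  13.3] [[-1022.4043, 6095.4554, 6180.4763]]
scene yellow [248.9 186.7] [[0.6393, 0.0521, 0.0314]]
scene yellow [  8.7 225.7] [[0.9354, -0.3491, 0.0239]]
scene green [244.1 166.3] [[0.5495, 0.0063, 0.0352]]
scene red [57.6 75. ] [[3025.3153, -2907.0368, 4194.8742]]
scene red [129.5 173.1] [[0.5818, -0.3256, 0.0235]]
scene red [199.7 179.4] [[0.4622, -0.1376, 0.0912]]
scene red [400.7 192.1] [[0.4323, 0.4062, 0.0452]]
scene red [357.2 192.4] [[0.473, 0.2969, 0.0319]]
scene red [361.1 217.6] [[0.5856, 0.3157, 0.0201]]
[[-0.001 -0.942 -0.337]
 [ 0.001 -0.337  0.942]
 [-1.     0.     0.001]]
collar (array([ 0.57510245, -0.08715954,  0.02002602]), np.float64(0.0026472447951347944))
```

```bash
python3 -m handwheel '[-7,-20,19,0, -7,-40,38,-4, -7,-47,45,-8, -7,-47,45,-8, -7,-47,45,-8, -7,-47,45,-8, -7,-47,45,-8, -7,-47,45,-8, -7,-47,45,-8, -7,-47,45,-8]' 0 10
python3 - <<'E'
from fit import *
cap('wrist','w1')
E
```

```text
time_s: 1.4
tcp_pos: [0.5053, -0.0782, 0.2943]
eef_rot: [-102.3, 90.0, 15.4]
contact_force: [1.6, -0.7, 0.0]
gripper_width: 0.0006
```

View pics/w1.png

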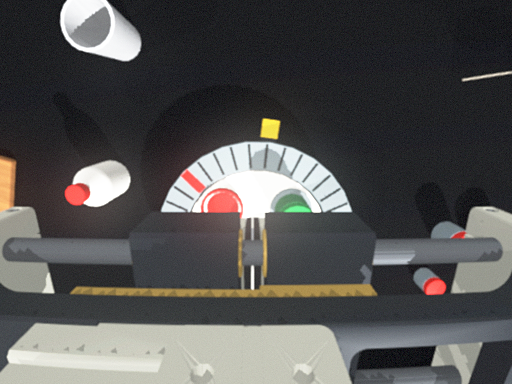

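Run:
```python
from fit import *
c=np.load('pics/w1.npy',allow_pickle=True).item()
print(sensors.get_state()['tcp_pos'],c['xyz'],c['rotation'])
w=None
g=c['image'].min(2); m=(g>75).astype(np.uint8); m[205:]=0; m=cv2.morphologyEx(m,cv2.MORPH_CLOSE,np.ones((5,5)))
n,l=cv2.connectedComponents(m); cs,_=cv2.findContours((l==l[170,255]).astype(np.uint8),cv2.RETR_EXTERNAL,cv2.CHAIN_APPROX_NONE)
k=max(cs,key=len).reshape(-1,2); k=k[k[:,1]<200]
# outer: topmost per column
hull=cv2.convexHull(k).reshape(-1,2)
for z in (.058,.065): print(z,circ(onz(c,hull,z)[:,:2]))
for kk in ['yellow','red']:
  for mm,st,ce in blobs(c,kk,30): print(kk,st,ce,[onz(c,ce,z)[0].round(4).tolist() for z in (.016,.065,.079)])
```

```text
[ 0.5086279  -0.0735363   0.29448833] [ 0.44453825 -0.11107514  0.45262564] [1.64905507e+02 3.07702057e-02 1.17705490e+02]
0.058 (array([ 0.60153567, -0.0215775 ,  0.1504196 ]), np.float64(0.010299224813931732))
0.065 (array([ 0.59867775, -0.02320026,  0.14771146]), np.float64(0.010101675522891079))
yellow [261 118  20  21 341] [269.91202346 127.95014663] [[0.4481, -0.0779, 0.016], [0.4477, -0.0817, 0.065], [0.4476, -0.0827, 0.079]]
red [183 171  21  20 164] [192.81707317 181.09756098] [[0.5818, -0.1491, 0.016], [0.5664, -0.1449, 0.065], [0.562, -0.1436, 0.079]]
red [ 65 184  25  22 415] [ 76.40240964 193.82409639] [[0.6951, -0.3177, 0.016], [0.667, -0.2945, 0.065], [0.659, -0.2879, 0.079]]
red [208 189  32  11  46] [223.47826087 191.58695652] [[0.5744, -0.0966, 0.016], [0.5598, -0.0982, 0.065], [0.5556, -0.0987, 0.079]]
red [208 194  29  18 285] [219.48421053 204.70175439] [[0.598, -0.0924, 0.016], [0.5808, -0.0945, 0.065], [0.5759, -0.0951, 0.079]]
red [453 232  12   6  49] [459.32653061 234.95918367] [[0.4506, 0.3138, 0.016], [0.45, 0.2661, 0.065], [0.4498, 0.2525, 0.079]]
red [424 278  23  17 270] [435.28518519 285.84814815] [[0.5552, 0.3404, 0.016], [0.5428, 0.2898, 0.065], [0.5392, 0.2753, 0.079]]
```

```bash
cat > to.py <<'E'
import sys
from h import *
# usage: to.py x y z yangle : print shift in tool axes (cm) and turn
def to(x,y,z,ya=None):
    s=sensors.get_state();R=RR(s['eef_rot']);d=R.T@(np.array([x,y,z])-s['tcp_pos'])
    cur=np.degrees(np.arctan2(R[1,1],R[0,1]))
    t=None if ya is None else round(-((ya-cur+180)%360-180),2)
    print('tcp',s['tcp_pos'].round(4),'yang',round(cur%360,2),'F',s['contact_force'].round(2),'shift cm',(100*d).round(2),'turn',t,'J',s['joints'].round(0),'t',s['time_s'])
if __name__=='__main__': to(*map(float,sys.argv[1:]))
E
python3 to.py .485 -.0817 .12 207.6
```

```text
tcp [ 0.5086 -0.0735  0.2945] yang 207.84 F [4.17 3.32 0.8 ] shift cm [17.44  2.51  0.38] turn 0.24 J [ 14.   3. -13.  -0. -74. -76.] t 1.45
```

```bash
python3 -m handwheel '[4,2.5,0.4,0, 9,2.5,0.4,0, 14,2.5,0.4,0, 18,2.5,0.4,0, 19.5,2.5,0.4,0, 19.5,2.5,0.4,0, 19.5,2.5,0.4,0, 19.5,2.5,0.4,0, 19.5,2.5,0.4,0, 19.5,2.5,0.4,0]'; python3 to.py .485 -.0817 .075 207.6
```

```text
time_s: 2.7
tcp_pos: [0.4811, -0.0883, 0.0993]
eef_rot: [-106.5, 90.0, 11.2]
contact_force: [0.2, 0.3, -0.1]
gripper_width: 0.0005
tcp [ 0.4811 -0.0883  0.0993] yang 207.7 F [ 0.16  0.29 -0.08] shift cm [ 2.43 -0.65  0.41] turn 0.1 J [ 13.  10. -32.   0. -47. -75.] t 2.7
```

```bash
python3 -m handwheel '[1,-0.65,0.4,0, 2,-0.65,0.4,0, 2.3,-0.65,0.4,0, 2.4,-0.65,0.4,0, 2.5,-0.65,0.4,0, 2.6,-0.65,0.4,0, 2.7,-0.65,0.4,0, 2.8,-0.65,0.4,0, 2.9,-0.65,0.4,0, 2.95,-0.65,0.4,0]'; python3 to.py .485 -.0817 .065 207.6
```

```text
time_s: 3.95
tcp_pos: [0.4849, -0.0818, 0.0695]
eef_rot: [-143.6, 90.0, -25.9]
contact_force: [-0.7, -0.4, 3.3]
gripper_width: 0.0004
tcp [ 0.4849 -0.0818  0.0695] yang 207.7 F [-0.69 -0.4   3.26] shift cm [ 0.45 -0.02  0.  ] turn 0.1 J [ 13.  13. -34.   0. -43. -76.] t 3.95
```

```bash
python3 -m handwheel '[0.1,0,0,0, 0.2,0,0,0, 0.25,0,0,0, 0.3,0,0,0, 0.3,0,0,0, 0.3,0,0,0, 0.3,0,0,0, 0.3,0,0,0, 0.3,0,0,0, 0.3,0,0,0]'
python3 - <<'E'
import numpy as np
from h import *
s=sensors.get_state();print(s['tcp_pos'],s['contact_force'])
R=RR(s['eef_rot']);y=R[:2,1];a0=np.arctan2(y[1],y[0])
C=np.array([.602,-.0205]);p0=s['tcp_pos'][:2];print(np.hypot(*(p0-C)),np.degrees(np.arctan2(*(p0-C)[::-1])))
for tot in (26,53):
  for i in range(1,11):
    th=-np.radians(tot*i/10);r=np.array([[np.cos(th),-np.sin(th)],[np.sin(th),np.cos(th)]])
    d=100*(C+r@(p0-C)-p0); e=np.r_[d,0]@R; print(tot*i/10,e.round(2))
E
```

```text
time_s: 5.2
tcp_pos: [0.4849, -0.0818, 0.0668]
eef_rot: [-128.8, 90.0, -11.1]
contact_force: [-3.2, -0.3, 8.8]
gripper_width: 0.0007
[ 0.48493805 -0.08179833  0.06683914] [-3.20248977 -0.33508408  8.79526704]
0.13214001855242857 -152.3616427168586
2.6 [-0.   -0.01  0.6 ]
5.2 [-0.   -0.06  1.2 ]
7.8 [-0.   -0.12  1.79]
10.4 [-0.   -0.22  2.39]
13.0 [-0.   -0.34  2.97]
15.6 [-0.   -0.49  3.55]
18.2 [-0.   -0.67  4.13]
20.8 [-0.   -0.87  4.69]
23.4 [-0.   -1.09  5.25]
26.0 [-0.   -1.34  5.79]
5.3 [-0.   -0.06  1.22]
10.6 [-0.   -0.23  2.43]
15.9 [-0.   -0.51  3.62]
21.2 [-0.   -0.9   4.78]
26.5 [-0.   -1.4   5.89]
31.8 [-0.   -1.99  6.96]
37.1 [-0.   -2.68  7.97]
42.4 [-0.   -3.47  8.91]
47.7 [-0.   -4.33  9.77]
53.0 [-0.   -5.28 10.55]
```

```bash
python3 -m handwheel '[0.02,-0.01,0.6,2.6, 0.02,-0.06,1.2,5.2, 0.02,-0.12,1.79,7.8, 0.02,-0.22,2.39,10.4, 0.02,-0.34,2.97,13, 0.02,-0.49,3.55,15.6, 0.02,-0.67,4.13,18.2, 0.02,-0.87,4.69,20.8, 0.02,-1.09,5.25,23.4, 0.02,-1.34,5.79,26]'
python3 - <<'E'
from fit import *
c=cap('top','t2')
C=np.array([.602,-.0205])
s=sensors.get_state();print(s['tcp_pos'],s['contact_force'])
p=s['tcp_pos'][:2]-C;print(np.hypot(*p),np.degrees(np.arctan2(p[1],p[0]))%360)
for m,st,ce in blobs(c,'red',20)+blobs(c,'yellow',50): print(st,ce,onz(c,ce,.065)[0].round(4))
E
```

```text
time_s: 6.45
tcp_pos: [0.4699, -0.0248, 0.0667]
eef_rot: [-163.9, 89.9, -72.3]
contact_force: [-1.8, -4.1, 7.7]
gripper_width: 0.0008
[ 0.46992189 -0.02419805  0.06670426] [-1.64238846 -0.55360772  8.82508203]
0.13212987017306188 181.60380446349643
[366 177  10  11  83] [370.63855422 182.3253012 ] [ 0.6551 -0.2854  0.065 ]
[148 193  14  13 148] [154.54054054 199.2027027 ] [0.5469 0.3108 0.065 ]
[102 217  26  25 513] [114.43469786 229.1754386 ] [0.4525 0.4083 0.065 ]
[483 116  13   8  79] [489.06329114 119.39240506] [ 0.8834 -0.6306  0.065 ]
[432 126  19  18 265] [440.90566038 134.61132075] [ 0.8197 -0.4856  0.065 ]
[250 157  18  19 260] [258.01153846 166.51153846] [0.6696 0.0339 0.065 ]
[285 248  11  10  85] [289.94117647 252.24705882] [ 0.4374 -0.0749  0.065 ]
```

View pics/t2.png

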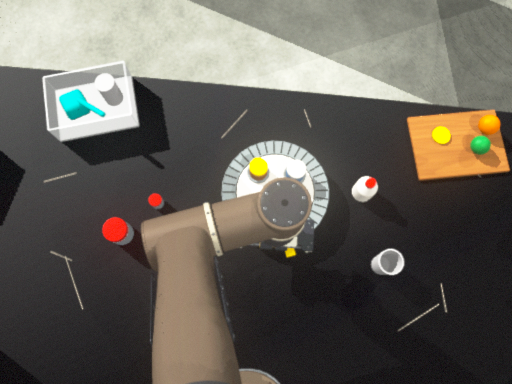

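Run:
```python
from fit import *
c=np.load('pics/t2.npy',allow_pickle=True).item();c0=np.load('pics/top0.npy',allow_pickle=True).item()
C=np.array([.602,-.0205])
for cc,uv in ((c0,(251,175.5)),(c,(258.01,166.51))):
  p=onz(cc,uv,.127)[0][:2]-C; print(np.hypot(*p),np.degrees(np.arctan2(p[1],p[0])))
s=sensors.get_state();p0=s['tcp_pos'][:2];R=RR(s['eef_rot'])
tot=27
for i in range(1,11):
    th=-np.radians(tot*i/10);r=np.array([[np.cos(th),-np.sin(th)],[np.sin(th),np.cos(th)]])
    d=100*(C+r@(p0-C)-p0); e=np.r_[d,0]@R; print(tot*i/10,e.round(2))
```

```text
0.07299284836278629 72.90955525767716
0.0720798868439826 48.00214229026135
2.7 [-0.   -0.01  0.62]
5.4 [-0.   -0.06  1.24]
8.1 [-0.   -0.13  1.86]
10.8 [-0.   -0.23  2.48]
13.5 [-0.   -0.36  3.09]
16.2 [-0.   -0.52  3.69]
18.9 [-0.   -0.7   4.28]
21.6 [-0.   -0.92  4.87]
24.3 [-0.   -1.16  5.44]
27.0 [-0.   -1.43  6.  ]
```

```bash
python3 -m handwheel '[0,-0.01,0.62,2.7, 0,-0.06,1.24,5.4, 0,-0.13,1.86,8.1, 0,-0.23,2.48,10.8, 0,-0.36,3.09,13.5, 0,-0.52,3.69,16.2, 0,-0.7,4.28,18.9, 0,-0.92,4.87,21.6, 0,-1.16,5.44,24.3, 0,-1.25,5.64,25.2]'
python3 - <<'E'
from fit import *
c=cap('top','t3');cap('wrist','w3');cap('scene','s3')
C=np.array([.602,-.0205])
s=sensors.get_state();print(s['tcp_pos'],s['contact_force'])
p=s['tcp_pos'][:2]-C;print(np.hypot(*p),np.degrees(np.arctan2(p[1],p[0]))%360)
for m,st,ce in blobs(c,'yellow',50):
  p=onz(c,ce,.127)[0][:2]-C; print(ce,np.hypot(*p),np.degrees(np.arctan2(p[1],p[0])))
for m,st,ce in blobs(c,'red',20):print(ce)
E
```

```text
time_s: 7.75
tcp_pos: [0.4804, 0.032, 0.0665]
eef_rot: [174.3, 89.9, -119.3]
contact_force: [-2.6, -4.4, 9.3]
gripper_width: 0.0006
[0.48044102 0.03213299 0.06652089] [-2.38602383 -0.76300978  9.40165279]
0.13246439726434428 156.58820110690021
[489.         119.32467532] 0.6291248863003421 -66.46455556694833
[440.90566038 134.61132075] 0.4789400669423387 -66.55158835303625
[268.14559387 161.1302682 ] 0.07163508050386898 22.937501645205103
[289.66964286 250.95535714] 0.17572527784275302 -163.9210899168603
[370.58536585 182.31707317]
[154.54421769 199.39455782]
[283.64285714 215.61309524]
[111.06329114 227.16139241]
```

View pics/w3.png

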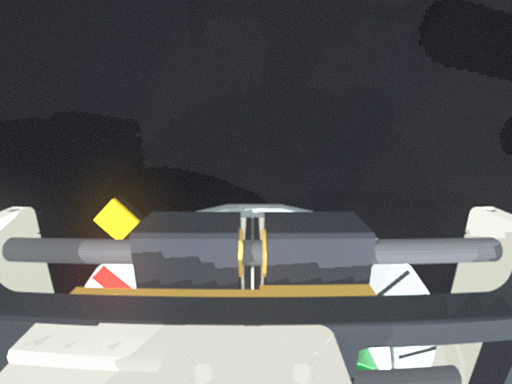

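View pics/t3.png

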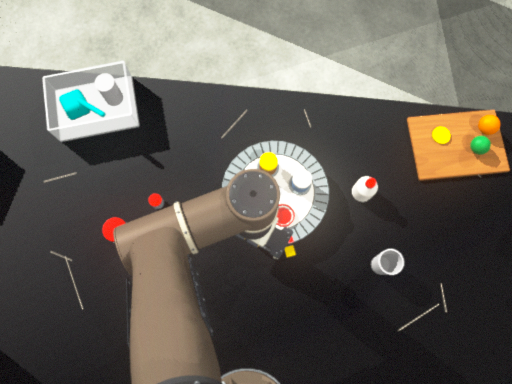

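```bash
python3 -m handwheel '[0,0,0.1,0.4, 0,0,0.2,0.8, 0,0,0.3,1.2, 0,-0.01,0.4,1.6, 0,-0.01,0.5,2.1, 0,-0.01,0.53,2.3, 0,-0.01,0.53,2.3, -0.3,-0.01,0.53,2.3, -2,-0.01,0.53,2.3, -5,-0.01,0.53,2.3]'; python3 to.py .461 .297 .05 180
```

```text
time_s: 9.15
tcp_pos: [0.482, 0.037, 0.1156]
eef_rot: [135.8, 89.9, -160.1]
contact_force: [0.9, 0.4, 0.1]
gripper_width: 0.0005
tcp [0.482  0.037  0.1156] yang 154.18 F [0.87 0.36 0.06] shift cm [ 6.55 13.2  22.5 ] turn -25.82 J [  28.    9.  -32.   -0.  -50. -144.] t 9.15
```

```bash
python3 -m handwheel '[-5,3,4,-10, -5.4,6,8,-20, -5.4,9,12,-30, -5.4,11,16,-40, -5.4,13,20,-50, -5.4,13.2,22.5,-60, -5.4,13.2,22.5,-70, -5.4,13.2,22.5,-76, -5.4,13.2,22.5,-76, -5.4,13.2,22.5,-76]' 7
python3 - <<'E'
from fit import *
c=cap('top','t4');w=cap('wrist','w4');s=cap('scene','s4')
C=np.array([.602,-.0205])
for m,st,ce in blobs(c,'yellow',50):
  z=.016 if ce[1]>230 else .127
  p=onz(c,ce,z)[0][:2]; q=p-C; print(ce,p,np.hypot(*q),np.degrees(np.arctan2(q[1],q[0])))
for m,st,ce in blobs(c,'red',20):print(ce,onz(c,ce,.065)[0])
for m,st,ce in blobs(c,'green',20):print('g',ce,onz(c,ce,.127)[0])
for m,st,ce in blobs(w,'red',50):print('w',st,ce,circ(contour_world(w,m,.062)))
E
python3 to.py .4615 .2975 .05 230
```

```text
time_s: 10.4
tcp_pos: [0.4619, 0.2973, 0.17]
eef_rot: [37.3, 90.0, 177.4]
contact_force: [-0.5, 0.6, -0.1]
gripper_width: 0.0699
[489.01449275 119.27536232] [ 0.85337439 -0.59733703] 0.6292297165189792 -66.45336178938902
[440.90566038 134.61132075] [ 0.79258136 -0.45988859] 0.4789400669423387 -66.55158835303625
[269.09505703 160.68060837] [0.66948659 0.00499338] 0.07214119432705456 20.694297626806286
[289.4952381  250.87619048] [ 0.44712446 -0.07703164] 0.16487042966305704 -159.9472417729907
[370.63855422 182.3253012 ] [ 0.65508825 -0.28537465  0.065     ]
[281.74860335 215.83798883] [ 0.53503354 -0.0444858   0.065     ]
[155.18881119 230.44755245] [0.46027536 0.29607166 0.065     ]
[287.36956522 235.73913043] [ 0.4815695  -0.06430871  0.065     ]
g [480.13432836 144.3880597 ] [ 0.7755242 -0.5696727  0.127    ]
g [249.71875    192.23214286] [0.57739298 0.04810291 0.127     ]
w [ 227  161   52   51 2023] [252.11616411 186.30400395] (array([0.46268102, 0.29649961, 0.02556881]), np.float64(0.0003590424312944657))
w [195 227  23  13 235] [205.22978723 233.89787234] (array([0.53408959, 0.30396261, 0.00925228]), np.float64(0.0020121265743547148))
w [295 265  31  24 188] [308.73404255 272.89893617] (array([0.47981945, 0.41566039, 0.01359771]), np.float64(0.004004603418472278))
tcp [0.4619 0.2972 0.1702] yang 230.12 F [-0.21 -0.92  0.21] shift cm [1.202e+01 1.000e-02 5.000e-02] turn 0.12 J [ 53.  11. -20.  -0. -59. -93.] t 10.55
```

View pics/w4.png

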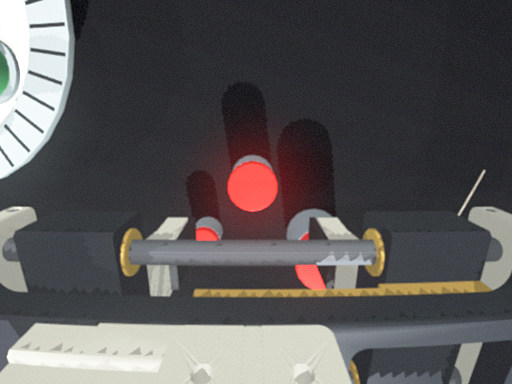

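View pics/t4.png

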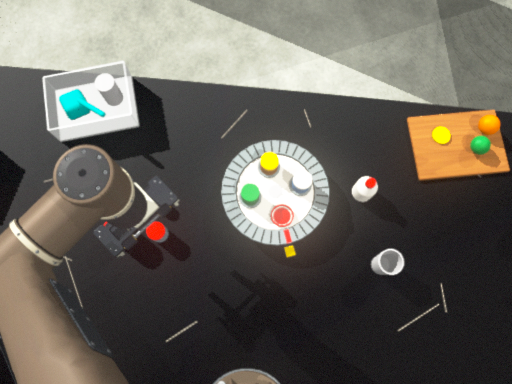

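View pics/s4.png

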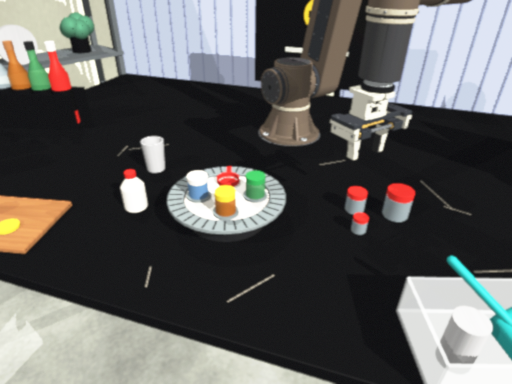

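```bash
python3 -m handwheel '[3,0,0,0, 6,0,0,0, 9,0,0,0, 11,0,0,0, 12.5,0,0,0, 13.5,0,0,0, 14.2,0,0,0, 14.6,0,0,0, 14.6,0,0,0, 14.6,0,0,0]'; python3 -m handwheel '[0,0,0,0, 0,0,0,0, 0,0,0,0, 0,0,0,0, 0,0,0,0, 0,0,0,0, 0,0,0,0, 0,0,0,0, 0,0,0,0, 0,0,0,0]' 4 15;  python3 to.py .462 .297 .1 230
```

```text
time_s: 11.8
tcp_pos: [0.4621, 0.2975, 0.0246]
eef_rot: [-91.4, 90.0, 48.8]
contact_force: [0.4, -0.7, 0.6]
gripper_width: 0.07
time_s: 13.05
tcp_pos: [0.4619, 0.2974, 0.0243]
eef_rot: [-94.3, 90.0, 45.9]
contact_force: [-1.7, 0.0, 5.0]
gripper_width: 0.05
tcp [0.4619 0.2974 0.0243] yang 230.2 F [-1.72  0.02  5.03] shift cm [-7.57  0.02 -0.03] turn 0.2 J [ 53.  21. -29.   0. -40. -93.] t 13.05
```

```bash
python3 -m handwheel '[-0.5,0,0,0, -2,0,0,0, -5,0,0,0, -9,0,0,0, -13,0,0,0, -16,0,0,0, -18,0,0,0, -18,0,0,0, -18,0,0,0, -18,0,0,0]'; python3 to.py .52 -.045 .205 200.5
python3 - <<'E'
from fit import *
cap('wrist','w5')
E
```

```text
time_s: 14.3
tcp_pos: [0.4614, 0.2968, 0.203]
eef_rot: [86.1, 89.9, -133.7]
contact_force: [-0.8, 0.1, -2.9]
gripper_width: 0.0499
tcp [0.4614 0.2968 0.203 ] yang 230.19 F [-0.79  0.11 -2.88] shift cm [ -0.16  22.5  -26.38] turn 29.69 J [ 53.  10. -17.  -0. -63. -93.] t 14.3
```

View pics/w5.png

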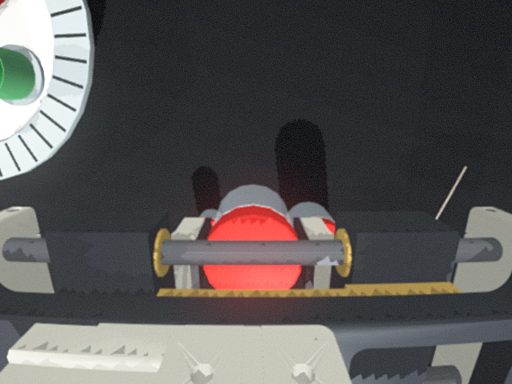

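```bash
python3 -m handwheel '[0,1.5,-2,2, 0,4.5,-6,6, 0,8,-10.5,10, 0,11.5,-15,14, 0,15,-19.5,18, 0,18.5,-24,23, 0,20.7,-26.5,27, 0,21.5,-27.5,29.7, 0,21.5,-27.5,29.7, 0,21.5,-27.5,29.7]'; python3 to.py .5345 -.0446 .11 200.4
python3 - <<'E'
from fit import *
cap('wrist','w6');cap('top','t6');cap('scene','s6')
E
```

```text
time_s: 15.6
tcp_pos: [0.5355, -0.0431, 0.2039]
eef_rot: [59.4, 90.0, 169.9]
contact_force: [0.3, 0.6, -1.8]
gripper_width: 0.0497
tcp [ 0.5355 -0.0431  0.2039] yang 200.58 F [ 0.26  0.63 -1.81] shift cm [ 9.39  0.14 -0.11] turn 0.18 J [ 16.   9. -19.  -0. -63. -86.] t 15.6
```

View pics/w6.png

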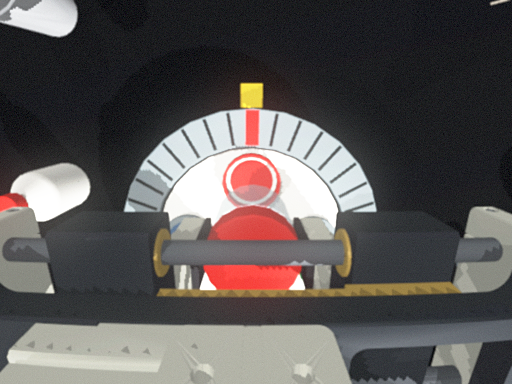

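View pics/s6.png

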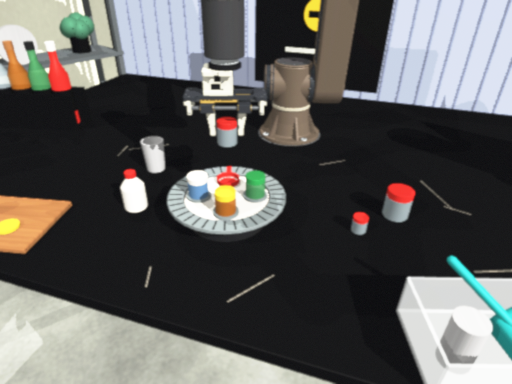

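Run:
```python
from fit import *
c=np.load('pics/w6.npy',allow_pickle=True).item()
for m,st,ce in blobs(c,'red',50)+blobs(c,'yellow',100):
  if st[0]<200: continue
  z=.016 if ce[1]<110 else .079 if 150<ce[1]<195 else .071
  w=contour_world(c,m,z); print(st,ce.round(1),'onz',onz(c,ce,z)[0].round(4),'circ',circ(w)[0].round(4))
hsv=cv2.cvtColor(c['image'],cv2.COLOR_RGB2HSV);print(hsv[150:215:3,252].tolist())
a=cv2.resize(c['image'][80:260,170:340,::-1],None,fx=4,fy=4,interpolation=cv2.INTER_CUBIC)[:600];cv2.imwrite('pics/z6.png',a)
```

```text
[247 111  11  33 357] [251.9 126.8] onz [ 0.4816 -0.0644  0.071 ] circ [ 0.4819 -0.0643  0.0119]
[228 154  46  14  85] [251.4 157.7] onz [ 0.511  -0.0539  0.079 ] circ [ 0.5346 -0.0458  0.0283]
[232 161  40  27 737] [252.1 174.1] onz [ 0.5271 -0.0471  0.079 ] circ [ 0.5297 -0.0473  0.0177]
[ 215  206   82   34 1805] [254.7 226.6] onz [ 0.5849 -0.0222  0.071 ] circ [ 0.5897 -0.0196  0.0301]
[ 203  265   99   25 2053] [251.5 276.1] onz [ 0.6469 -0.003   0.071 ] circ [ 0.6444 -0.0036  0.036 ]
[240  83  23  25 567] [251.   94.9] onz [ 0.4485 -0.078   0.016 ] circ [ 0.4486 -0.078   0.0153]
[[15, 6, 247], [3, 106, 215], [1, 133, 255], [0, 0, 255], [1, 158, 255], [2, 156, 255], [1, 154, 255], [1, 161, 255], [1, 160, 245], [1, 158, 238], [1, 159, 237], [1, 160, 235], [179, 79, 206], [179, 75, 198], [179, 69, 199], [179, 72, 197], [179, 71, 200], [177, 29, 204], [120, 1, 234], [2, 154, 189], [2, 159, 185], [1, 161, 190]]
```

View pics/z6.png

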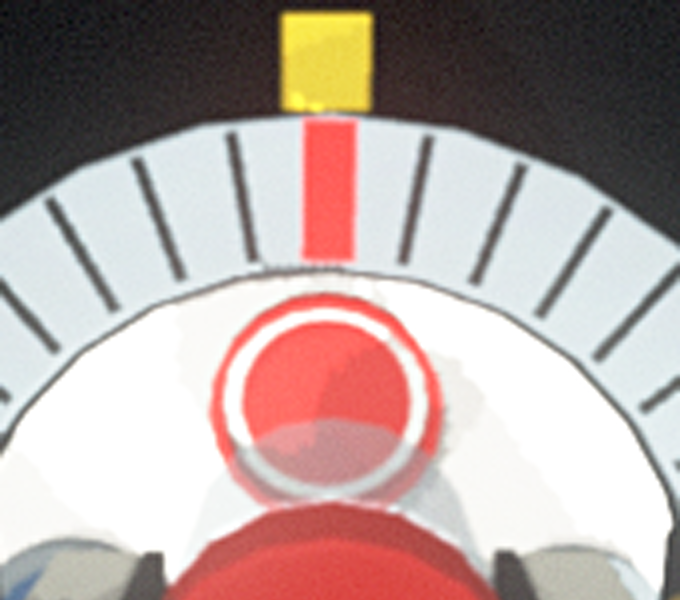

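Run:
```python
from fit import *
c=np.load('pics/w6.npy',allow_pickle=True).item()
print(c['xyz'],c['rotation'])
for z in (.065,.079): print(z,onz(c,[(251.1,180.4)],z))
for P in ([.5345,-.0446,.065],[.5345,-.0446,.079],[.602,-.0194,.065]): print(proj(c,P))
# distances: diam check
print(onz(c,[(222.1,180.4),(280.1,180.4)],.079))
t=np.load('pics/t6.npy',allow_pickle=True).item()
for m,st,ce in blobs(t,'red',30): print('top',st,ce)
```

```text
[ 0.47124714 -0.0680644   0.36236496] [1.64948696e+02 1.18654329e-02 1.10566810e+02]
0.065 [[ 0.53689171 -0.04461046  0.065     ]]
0.079 [[ 0.53380115 -0.04571468  0.079     ]]
[[251.86241712 178.44247448]]
[[251.85173947 181.35842885]]
[[251.77210227 237.91504144]]
[[ 0.54462303 -0.07457224  0.079     ]
 [ 0.52296884 -0.01686681  0.079     ]]
top [366 177  10  11  82] [370.62195122 182.26829268]
top [102 217  26  25 515] [114.38834951 229.15533981]
top [272 216  18  10  98] [281.71428571 219.60204082]
top [284 230   7  12  51] [287.29411765 235.52941176]
```

```bash
python3 to.py .535 -.045 .110 200.4
```

```text
tcp [ 0.5355 -0.043   0.2042] yang 200.6 F [ 0.07 -0.62 -2.35] shift cm [ 9.42  0.12 -0.17] turn 0.2 J [ 16.   9. -19.  -0. -63. -86.] t 15.75
```

```bash
python3 -m handwheel '[1,0.1,-0.15,0, 3,0.12,-0.17,0.2, 5,0.12,-0.17,0.2, 7,0.12,-0.17,0.2, 8.2,0.12,-0.17,0.2, 8.9,0.12,-0.17,0.2, 9.3,0.12,-0.17,0.2, 9.4,0.12,-0.17,0.2, 9.4,0.12,-0.17,0.2, 9.4,0.12,-0.17,0.2]'; python3 to.py .535 -.045 .090 200.4
python3 - <<'E'
from fit import *
for n in ('wrist','top','scene'): cap(n,n[0]+'7')
a=cv2.imread('pics/s7.png')[130:230,160:300];cv2.imwrite('pics/z7.png',cv2.resize(a,None,fx=5,fy=5,interpolation=cv2.INTER_CUBIC))
E
```

```text
time_s: 17.0
tcp_pos: [0.5352, -0.0459, 0.1105]
eef_rot: [-99.3, 90.0, 11.0]
contact_force: [-0.0, 0.2, -2.1]
gripper_width: 0.0502
tcp [ 0.5352 -0.0459  0.1105] yang 200.3 F [-0.04  0.15 -2.14] shift cm [ 2.05 -0.01  0.09] turn -0.1 J [ 16.  14. -26.   0. -51. -86.] t 17.0
```

View pics/z7.png

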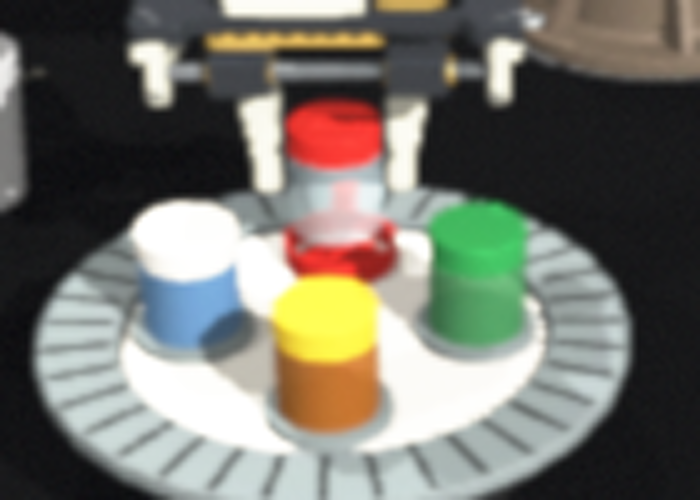

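View pics/w7.png

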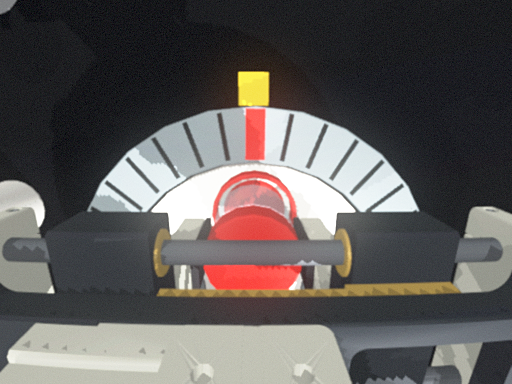

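Run:
```python
from fit import *
c=np.load('pics/w7.npy',allow_pickle=True).item()
s=sensors.get_state();R=RR(s['eef_rot']);p=s['tcp_pos']
print('tcp-axis px',[proj(c,p+R[:,0]*d).round(1).tolist() for d in (-.038,0,.025)])
a=cv2.resize(c['image'][60:230,180:330,::-1],None,fx=4,fy=4,interpolation=cv2.INTER_CUBIC)[:600];cv2.imwrite('pics/z8.png',a)
m=blobs(c,'red',40)
for mm,st,ce in m: print(st,ce)
im=c['image'].astype(int)
for r in (176,182,188,194,200): 
    row=im[r,200:310]; redness=row[:,0]-row[:,1]; i=np.where(redness>60)[0]+200; print(r,i.min(),i.max(),(i.min()+i.max())/2)
```

```text
tcp-axis px [[[253.7, 260.5]], [[253.4, 229.6]], [[253.2, 215.5]]]
[246 109  18  50 869] [254.47180667 133.93901036]
[214 171  75  47 367] [247.79836512 181.61580381]
[240 181  38  12  92] [258.80434783 183.91304348]
[ 215  206   82   34 1986] [253.5715005  225.55135952]
[ 203  265   99   25 2061] [251.2139738  276.11208151]
176 234 274 254.0
182 226 281 253.5
188 221 287 254.0
194 218 290 254.0
200 215 293 254.0
```

View pics/z8.png

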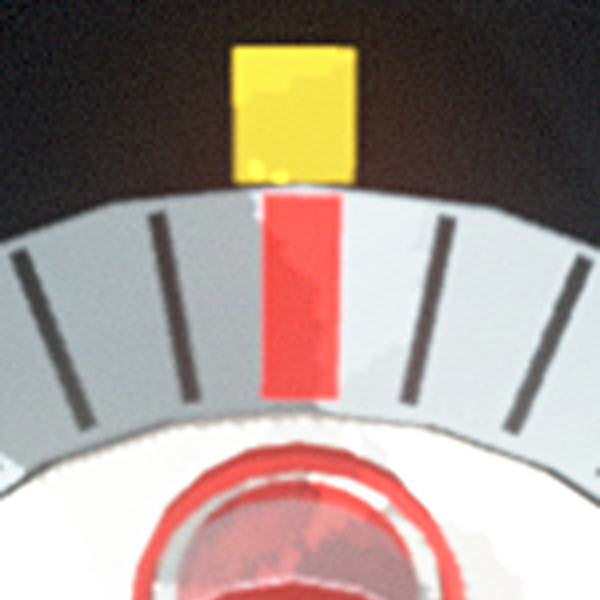

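Run:
```python
from fit import *
c=np.load('pics/w7.npy',allow_pickle=True).item()
s=sensors.get_state();R=RR(s['eef_rot']);p=s['tcp_pos']
q=onz(c,[(254,170.5)],.079)[0]; print(q,((q-p)@R*1000).round(1))
q=onz(c,[(253.5,206)],p[2]+.038)[0]; print('lid edge',((q-p)@R*1000).round(1))
```

```text
[ 0.50553698 -0.0562876   0.079     ] [31.4 31.3  0.5]
lid edge [-38.   28.3  -0.1]
```

```bash
python3 -m handwheel '[0,0,0.1,0, 0.3,0,0.1,0, 0.6,0,0.1,0, 0.8,0,0.1,0, 1.0,0,0.1,0, 1.2,0,0.1,0, 1.4,0,0.1,0, 1.6,0,0.1,0, 1.7,0,0.1,0, 1.75,0,0.1,0]'; python3 to.py .535 -.045 .090 200.4
python3 - <<'E'
from fit import *
for n in ('wrist','scene'): cap(n,n[0]+'9')
a=cv2.imread('pics/s9.png')[130:230,160:300];cv2.imwrite('pics/z9.png',cv2.resize(a,None,fx=5,fy=5,interpolation=cv2.INTER_CUBIC))
E
```

```text
time_s: 18.4
tcp_pos: [0.5347, -0.045, 0.0926]
eef_rot: [122.7, 90.0, -127.0]
contact_force: [0.8, 0.2, -2.6]
gripper_width: 0.0502
tcp [ 0.5347 -0.045   0.0926] yang 200.3 F [ 0.8   0.21 -2.57] shift cm [ 0.26 -0.03 -0.01] turn -0.1 J [ 16.  15. -27.   0. -48. -86.] t 18.4
```

View pics/z9.png

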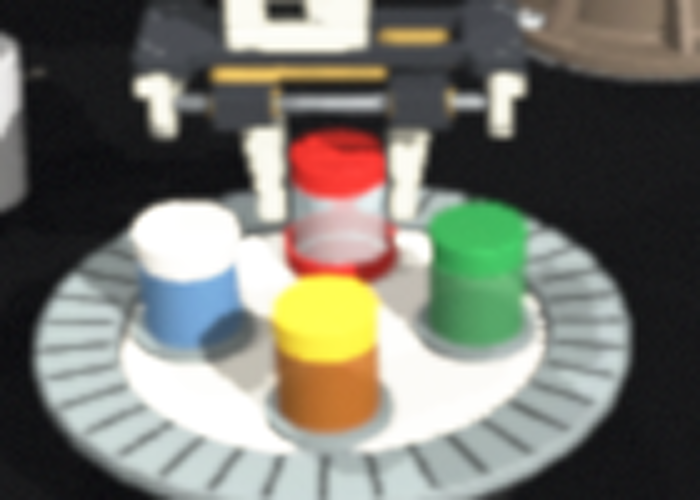

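```bash
python3 -m handwheel '[0.05,0,0,0, 0.1,0,0,0, 0.15,0,0,0, 0.2,0,0,0, 0.24,0,0,0, 0.27,0,0,0, 0.3,0,0,0, 0.32,0,0,0, 0.32,0,0,0, 0.32,0,0,0]'; python3 to.py .535 -.045 .090 200.4
```

```text
time_s: 19.75
tcp_pos: [0.5347, -0.045, 0.0895]
eef_rot: [-98.9, 90.0, 11.4]
contact_force: [-0.3, 0.5, -2.9]
gripper_width: 0.0499
tcp [ 0.5347 -0.045   0.0895] yang 200.3 F [-0.26  0.53 -2.89] shift cm [-0.05 -0.03 -0.01] turn -0.1 J [ 16.  15. -27.   0. -48. -86.] t 19.75
```

Still carrying the pot's weight, so a little further.

```bash
python3 -m handwheel '[0.02,0,0,0, 0.04,0,0,0, 0.06,0,0,0, 0.08,0,0,0, 0.1,0,0,0, 0.1,0,0,0, 0.1,0,0,0, 0.1,0,0,0, 0.1,0,0,0, 0.1,0,0,0]'; python3 to.py .535 -.045 .090 200.4
```

```text
time_s: 21.0
tcp_pos: [0.5348, -0.045, 0.0892]
eef_rot: [-116.5, 90.0, -6.1]
contact_force: [-2.7, 0.4, 7.1]
gripper_width: 0.05
tcp [ 0.5348 -0.045   0.0892] yang 200.31 F [-2.71  0.43  7.13] shift cm [-0.08 -0.02 -0.01] turn -0.09 J [ 16.  15. -27.   0. -48. -86.] t 21.0
```

```bash
python3 -m handwheel '[0,0,0,0, 0,0,0,0, 0,0,0,0, 0,0,0,0, 0,0,0,0, 0,0,0,0, -0.3,0,0,0, -0.8,0,0,0, -1.5,0,0,0, -2.5,0,0,0]' 6.6 10; python3 -m handwheel '[-1,0,0,0, -3,0,0,0, -6,0,0,0, -9,0,0,0, -11,0,0,0, -12,0,0,0, -12,0,0,0, -12,0,0,0, -12,0,0,0, -12,0,0,0]'
python3 - <<'E'
from fit import *
for n in ('wrist','scene','top'): cap(n,n[0]+'10')
a=cv2.imread('pics/s10.png')[130:230,160:300];cv2.imwrite('pics/z10.png',cv2.resize(a,None,fx=5,fy=5,interpolation=cv2.INTER_CUBIC))
E
```

```text
time_s: 22.25
tcp_pos: [0.5346, -0.045, 0.1141]
eef_rot: [82.0, 90.0, -167.7]
contact_force: [0.1, -0.1, 0.5]
gripper_width: 0.0664
time_s: 23.5
tcp_pos: [0.5345, -0.045, 0.2329]
eef_rot: [84.6, 89.9, -165.1]
contact_force: [0.0, -0.2, -0.6]
gripper_width: 0.0662
```

View pics/z10.png

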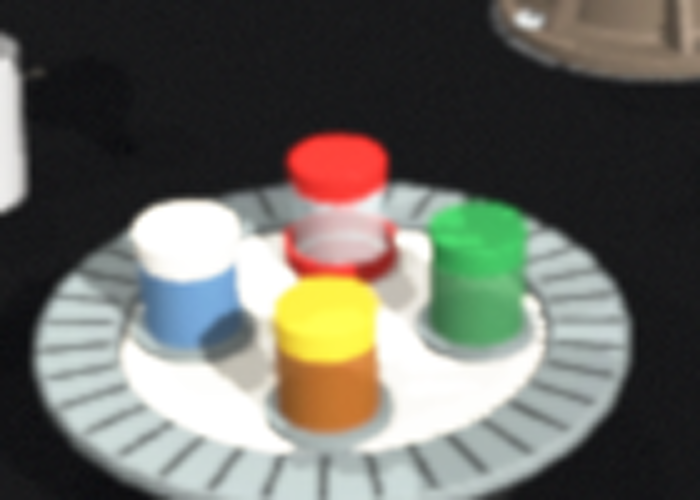

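View pics/w10.png

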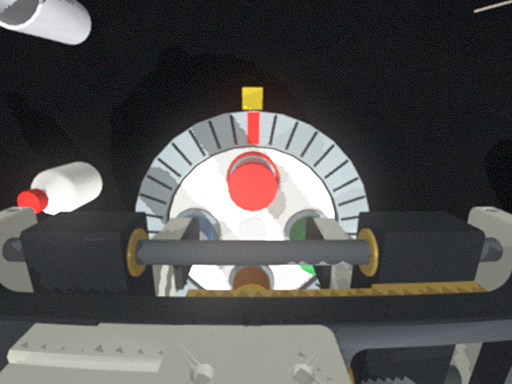

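Run:
```python
from fit import *
w=np.load('pics/w10.npy',allow_pickle=True).item()
for m,st,ce in blobs(w,'red',100)+blobs(w,'yellow',100):
  if st[0]>200: print(st,ce.round(1),[circ(contour_world(w,m,z))[0].round(4).tolist() for z in (.127,)],onz(w,ce,.071)[0].round(4),onz(w,ce,.016)[0].round(4))
C=np.array([.602,-.0194])
for p in ((onz(w,[(253,127.5)],.071)[0],onz(w,[(252.5,98)],.016)[0])):
  q=p[:2]-C;print(np.hypot(*q),np.degrees(np.arctan2(q[1],q[0]))%360)
s=sensors.get_state();print(s['time_s'],s['contact_force'])
t=np.load('pics/t10.npy',allow_pickle=True).item()
for m,st,ce in blobs(t,'yellow',50)+blobs(t,'red',40): print('top',st,ce.round(1))
```

```text
[248 113  11  31 325] [252.8 127.5] [[0.4796, -0.0655, 0.01]] [ 0.4818 -0.0644  0.071 ] [ 0.4838 -0.0636  0.016 ]
[230 152  48  26 111] [256.3 158.9] [[0.5253, -0.0489, 0.0242]] [ 0.5143 -0.0481  0.071 ] [ 0.5219 -0.0444  0.016 ]
[ 227  163   51   47 1774] [252.2 185.9] [[0.534, -0.046, 0.0236]] [ 0.5468 -0.0411  0.071 ] [ 0.56   -0.0362  0.016 ]
[241  87  22  23 484] [252.  98.] [[0.455, -0.0754, 0.0108]] [ 0.4517 -0.0766  0.071 ] [ 0.4485 -0.0778  0.016 ]
0.1283471938452973 200.45561753523168
0.16420942184022586 200.59685172129375
23.65 [-0.10998096 -0.44684721  0.66762906]
top [484 115  12   9  85] [489.3 119.5]
top [432 126  19  18 265] [440.9 134.6]
top [284 245  12  13 110] [289.6 250.9]
top [366 177  10  11  83] [370.6 182.3]
top [276 209  17  13 159] [284.6 215.4]
top [102 217  26  25 516] [114.4 229.1]
top [284 230   7  12  51] [287.4 235.4]
```

View pics/t10.png

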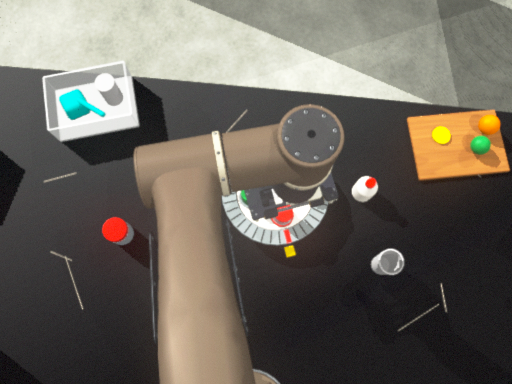

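```bash
python3 -c "
from plant import workorder; print(workorder.close_job())"
```

```text
the job is handed in; nothing more can be done
None
```

I turned the carousel clockwise about 53° so the red place faces the pointer, then set the 50 mm red-lidded pot home in the red collar and let go. The job was handed in at about 23.7 s; no verdict was reported.

**Turning:** I pushed with closed fingertips on the ribbed rim only. The rim's top was felt at about 71 mm, and the total push read at most about 10.6 N. That is the reading at the end of each move; the force in between was not seen.

**Placing:** The pot touched down with the tool 64.9 mm above its height at the pick, which matches the 65 mm deck. The net force read at touchdown was about 7.6 N, some 10 N more than when the pot hung free. I then opened the fingers and lifted clear.

**Last checks:**
- **Direction of the place:** the wrist picture put the red stripe at 200.5° and the pointer at 200.6°. The top camera earlier put the deck's pots up to 0.5° off the pointer.
- **The pot:** its lid is centred at about (0.534, −0.046) m at the height expected when home, and it looks upright inside the collar in the scene picture.
- **The rest:** the shaker and squeeze bottle look unmoved, and the tool force is near zero. The small look-alike pot was hidden by the arm in the final top view.
- **Disagreements:** the cameras differed by 1 to 2 mm on the place's centre, so I used a position between them. That is within the 3 mm clearance all round.

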